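Feel three valve levers for binding

TASK

These three ball valves came back for a check: swing each lever from shut towards open as far as it will freely go, feeling how it turns. Two go all the way (one of them is heavier, but evenly so): leave those fully open. One binds partway: do not force it, leave it standing where it binds until all three have been tried, then put it back fully shut; leave the other things on the bench where they are.

Things in the scene. Friction and masses are not known exactly. Their poses are not given: they have to be found in the camera images.
- valve_a: quarter-turn ball valve fixed to the bench: foot plate 80 x 110 x 8 mm, brass body on a short pipe along its y axis (ends at +-56 mm, pipe top 56 mm high, hex ends 61 mm), upright stem. Origin: under the stem on the bench top, z up. All three valves look alike; any of them may be the one that binds.
- valve_b: a second valve, same as valve_a in look, size and frame
- valve_c: a third valve, same as valve_a in look, size and frame
- valve_a_lever (a joint): angle of the lever's hub on the stem, rad. 0 = fully shut: lever points along the valve's -x (towards the robot, square to the pipe). Grows clockwise seen from above to 1.571 = fully open: along the valve's +y, over the pipe. Starts at 0.12 to 0.35. It stays where it is left. More than 20 N on any valve is forcing it.
- valve_b_lever (a joint): the same for valve_b. How levers feel: a sound hub drags evenly with 1 to 5 N at the grip up to its open stop. The binding one starts like that, then jams somewhere between 0.7 and 1.2 rad. At a jam or stop (shut or open) the hub stays put and the springy handle bends about 1 mm at the grip per N more, springing back when let go.
- valve_c_lever (a joint): the same for valve_c
- valve_a_grip (a point): centre of the black sleeve grip on valve_a's lever, 83 mm from the stem axis, 82 mm above the bench; moves with the lever. The sleeve is 60 mm long (48 to 108 mm from the stem axis), 18 mm wide, 20 mm high (72 to 92 mm above the bench); nearer the stem the lever is a flat steel strip 16 x 5 mm
- valve_b_grip (a point): the same for valve_b
- valve_c_grip (a point): the same for valve_c
- loose_nut: loose dark hexagon nut 36 x 42 x 19 mm lying just behind the gaps between the valves; origin at the centre of its underside; a bystander
- loose_bolt: loose hexagon bolt 28 x 71 x 26 mm lying just behind the gaps between the valves; origin under its middle; a bystander
There are look-alikes about, which are no part of the job. Leave any blue or green look-alike of the valve_b alone.

How it is judged:
On the way:
1. all three levers have been swung open as far as they freely go, and stand so together (value of joint each of valve_a_lever, valve_b_lever, valve_c_lever above 0.7 rad), for 0.2 s.
At the end, for the whole second after the job is handed in: both sound levers stand fully open (over 1.47 rad), the lever that binds stands fully shut (under 0.09 rad), all three at rest (((value of joint valve_a_lever below 0.09 rad and value of joint each of valve_b_lever, valve_c_lever above 1.47 rad) or (value of joint each of valve_a_lever, valve_c_lever above 1.47 rad and value of joint valve_b_lever below 0.09 rad) or (value of joint each of valve_a_lever, valve_b_lever above 1.47 rad and value of joint valve_c_lever below 0.09 rad)) and velocity of joint valve_a_lever between -0.05 and 0.05 rad/s and velocity of joint valve_b_lever between -0.05 and 0.05 rad/s and velocity of joint valve_c_lever between -0.05 and 0.05 rad/s); the robot touches nothing.
It fails at once if more than 20 N put on a valve (contact force between any of valve_a, valve_b, valve_c and anything else above 20 N).
It fails at once if the loose nut or bolt pushed more than 30 mm from its place (distance of any of loose_nut, loose_bolt from where it was at the start of the episode above 0.03 m).
It also fails if it takes over 67 s, if anything falls off the work surface, if the arm or the gripper's body presses on something with over 40 N, if the wrist force passes 120 N, or if a joint passes its speed limit or range.

ROBOT

A 7-joint arm with a two-finger parallel gripper is mounted at the origin on a cart in front of the work surface, level with it; the furniture and walls round the work are solid. World frame = base frame: x ahead of the robot, y to its left, z up, the work surface at z = 0. Lengths are in m, angles in rad, forces in N, time in s.
With the tool pointing down it reaches from about 0.4 to 0.875 m from the base axis. Payload 19.3 kg.
Tool frame: the origin (TCP) lies on the mounting face of the last link; the fingertips stand 173 mm ahead of it and the grasp point (between the pads) lies 155 mm ahead of it (bot.grip_point_offset is the distance from the TCP to the grasp point, in m); z points along the fingers, y is the line along which they close (so a half turn about z gives the same grasp; the last joint's range is limited). The gripper opens to 85 mm and grips with 20 to 120 N. Pads are 22 mm wide; open, the fingers measure 114 mm over their backs; the gripper's body (76 mm by 85 mm) begins 54 mm behind the grasp point. The pads swing forward as they close: fully open they stand 13 mm farther back than shut.
Start: joints at [-1.341, 0.521, -0.036, 1.599, 0.021, 1.021, -0.113], TCP at [0.185, 0.597, 0.405] pointing down, gripper open.
Joint ranges: [-2.91, 2.91], [-0.3, 2.13], [-1.5, 1.42], [0.17, 2.43], [-1.26, 4.41], [0.16, 1.93], [-2.52, 2.52]. Speed limits (rad/s): [1.89, 1.89, 2.39, 2.39, 3.01, 3.01, 3.01].

INTERFACE

Orientations are given as [roll, pitch, yaw] about the fixed x, y, z axes, in that order (R = Rz(yaw) Ry(pitch) Rx(roll)).
In Python, from workcell import bot gives the robot as it stands.
- The arm moves only by the tool arm_command, never from a script. Its argument "deltas" is a list of rows, each a list of 3 entries, a list of its own where there are three numbers: the shift along the tool's x, y, z in cm, then the turn, a rotation vector about the tool's x, y, z in rad, then the finger opening in cm, from 0 to 8.54. In form: [[[tx, ty, tz], [rx, ry, rz], claw], ...]. A call has 1 to 20 rows; each row shifts and turns the commanded pose from where the row before left it, along the tool's axes as they then stand; what a row does not reach is not made up. A row lasts 1/10 s, in which the tool goes at most 50 mm and 8.59 degrees, less where a joint would pass 70% of its speed; a pose out of reach is approached as far as the arm can. A call with a gripper value outside its range is refused whole. The fingers move at their own pace and stop on an object; "newtons" is the grip in N (left out, the last holds). Time passes only in rows, so rows that do not move let the fingers close. It gives the time, the measured TCP pose, the force, the opening and the grip force at its end, in the units of the state.
- bot.observe(): the state, without advancing time (a new reading comes with each control period).
- bot.grab_frame(name): name is "side" or "top"; returns a dict with "frame" (384x512x3 uint8, red, green, blue), "K" (3x3 intrinsics, pixels), "rvec" (rotation vector, rad) and "tvec" (3), from world to camera coordinates, as OpenCV has them. Camera axes: x right, y down, z forward; pixel columns grow to the right and rows downward; lengths in m; the calibration is good to about 2 mm. A picture is of the moment at which its call begins. There is no depth.
- bot.job_done(): hands the job in; it is judged then, once.
Trained networks look in a picture, given as the dict that the camera call returned (one of the last four; its "shot" number tells which), for a name from the list of things; names that differ only in an ending like _2 or _b are one class to them, and where a whole thing is asked for, a point or a joint stands for the part that bears it (a point fixed in the world has none). Each returns a list of dicts, best first, with "p" (0 to 1); they miss things now and then, are a little off and sometimes report something else, mostly with a low value. They report only what shows in the picture. A call takes as long as a camera call. They do not tell look-alikes from the thing itself.
- bot.find_in(name, picture): "rect" ([left, top, width, height] in pixels, round what is visible of it).
- bot.mark_of(name, picture): "at" ([column, row] in pixels: a listed point, or the origin of a listed thing).
The state is a dict: "clock": time; "qpos": joint angles; "qd": joint speeds; "joint_efforts": joint torques, N m; "position": TCP position; "tool_rot": TCP orientation; "force": force on the tool from outside, world axes, zero at the start; "moment": the same for the moment, N m; "grip_width": finger opening in m; "finger_force": force on a finger pad.
Only numpy, scipy, OpenCV 4.12 (cv2) and the standard library are available. Lean on these libraries where they do the work, as an engineer would, in place of code of your own. Each camera call takes 0.05 s, during which the arm holds its last target. There are 200 camera calls.

## Working session

There is one attempt and no reset: what is moved stays moved. The work goes in short steps, Python scripts to look and compute and a tool call to move; the robot and the scene stay as the last step left them, time stands still between calls to the robot, and variables do not carry over. Pictures are saved under pics/ and viewed, at most 10 in all, crops included, and the job is handed in when it is done.

Besides the shell and the picture viewer there is one more tool, called after ">>>" by a JSON object that holds its "method" and its "body". arm_command: Moves the arm, as the interface text tells. Its arguments: {"type":"object","properties":{"deltas":{"type":"array","items":{"type":"array"}},"newtons":{"type":"number"}},"required":["deltas"]}

```bash
mkdir -p pics; ls; python3 - <<'E'
from workcell import bot
import cv2
s=bot.observe();print(s)
for n in("top","side"):
    f=bot.grab_frame(n);cv2.imwrite(f"pics/{n}0.png",f["frame"][:,:,::-1])
    print(n,f["K"].tolist(),f["rvec"],f["tvec"])
    for k in("valve_a","valve_a_grip","loose_nut","loose_bolt"):
        print(k,[(round(d["p"],2),[round(float(v)) for v in d["at"]]) for d in bot.mark_of(k,f)])
E
```

```text
pics
{'clock': 0.0, 'qpos': array([-1.34120879,  0.52201413, -0.03630729,  1.59999444,  0.02118678,
        1.02113137, -0.11283389]), 'qd': array([-0.00086398, -0.00072127, -0.00175831, -0.00014018, -0.00023003,
        0.00035133, -0.00080852]), 'joint_efforts': array([-1.27055573e-03, -9.27117991e+01,  1.98065557e+00, -3.69928372e+01,
        1.79522258e-02,  8.31164012e-03,  2.53369294e-06]), 'position': array([0.18456134, 0.59697908, 0.40413063]), 'tool_rot': array([-3.14043287e+00,  8.30179348e-05,  2.84173670e+00]), 'force': array([-0.58955852, -0.19481817,  0.21864074]), 'moment': array([ 0.00683299,  0.0173014 , -0.04356911]), 'finger_force': 0.0, 'grip_width': 0.08565970242214348}
top [[467.3087598960847, 0.0, 253.53344985830432], [0.0, 467.3087598960847, 184.08548527614587], [0.0, 0.0, 1.0]] [ 2.09333322 -2.11961962  0.15970732] [0.03832633 0.55623054 0.97132915]
valve_a [(0.98, [214, 260]), (0.97, [170, 181]), (0.96, [257, 171]), (0.92, [356, 174]), (0.73, [310, 260])]
valve_a_grip [(0.87, [250, 203])]
loose_nut [(0.63, [211, 134])]
loose_bolt [(0.51, [316, 121])]
side [[402.3551073981057, 0.0, 258.26471784276936], [0.0, 402.3551073981057, 188.2943654446069], [0.0, 0.0, 1.0]] [ 0.21307818 -2.7955558   1.28732342] [0.54575913 0.10440405 0.90813745]
valve_a [(0.74, [229, 284]), (0.7, [324, 254]), (0.62, [326, 190]), (0.61, [239, 210]), (0.6, [257, 160])]
valve_a_grip [(0.57, [272, 192])]
loose_nut [(0.55, [185, 244])]
loose_bolt []
```

```bash
python3 - <<'E'
import cv2
a=cv2.imread("pics/top0.png");cv2.imwrite("pics/top0c.png",cv2.resize(a[90:330,110:410],(750,600),interpolation=cv2.INTER_CUBIC))
E
```

```text
(no output)
```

View pics/top0c.png

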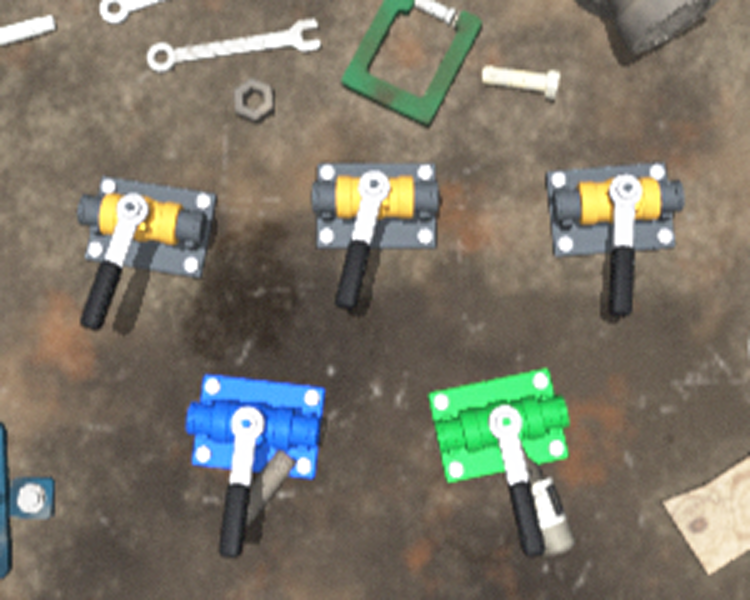

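View pics/side0.png

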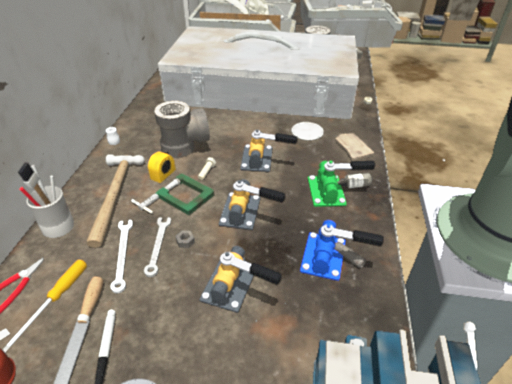

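Five look-alikes show in the top picture:
- **Brass bodies on grey plates:** stems at about (163,173), (259,164) and (361,165). These fit the description, and the enlarged crop confirms them.
- **Blue and green:** about (209,259) and (313,259). These are decoys.

The nut is at (211,130) and the bolt at (318,121). Next I'll measure the valve poses.

```bash
cat >h.py <<'E'
import numpy as np,cv2
from workcell import bot
def ray(f,px,z):
    R=cv2.Rodrigues(np.array(f["rvec"]))[0];C=-R.T@np.array(f["tvec"])
    d=R.T@np.linalg.inv(f["K"])@[px[0],px[1],1.]
    return (C+d*(z-C[2])/d[2])[:2]
def proj(f,P):
    return cv2.projectPoints(np.array(P,float).reshape(-1,3),np.array(f["rvec"]),np.array(f["tvec"]),np.array(f["K"]),None)[0].reshape(-1,2)
E
python3 - <<'E'
from h import *
f=bot.grab_frame("top");S=bot.grab_frame("side")
B={"L":[(108,186),(203,201),(95,250),(191,265)],"M":[(325,173),(425,173),(326,236),(426,236)],"R":[(558,179),(657,172),(565,243),(665,236)]}
T={"L":((132,208),(92,323)),"M":((373,186),(347,303)),"R":((627,188),(621,312))}
g=lambda p:(p[0]/2.5+110,p[1]/2.5+90)
for k in B:
    w=np.array([ray(f,g(p),.010) for p in B[k]]);o=w.mean(0)
    v=w[0]+w[2]-w[1]-w[3];yaw=np.arctan2(-v[0],v[1])
    st=ray(f,g(T[k][0]),.09);e=ray(f,g(T[k][1]),.085);d=e-st
    print(k,"o",o.round(4),"yaw",yaw.round(3),"stem",st.round(4),"len",np.linalg.norm(d).round(3),"phi",np.arctan2(d[1],d[0]).round(3),
     "lev",((np.pi+yaw-np.arctan2(d[1],d[0])+np.pi)%(2*np.pi)-np.pi).round(3),"sides",np.linalg.norm(w[0]-w[1]).round(3),np.linalg.norm(w[0]-w[2]).round(3))
    print("  side px of stem top",proj(S,[*st,.09]).round(0).tolist())
for n,p in(("nut",(255,101)),("bolt",(520,82))):print(n,ray(f,g(p),.01).round(3))
E
```

```text
L o [0.5772 0.2263] yaw -0.173 stem [0.5764 0.2238] len 0.103 phi 2.82 lev 0.148 sides 0.09 0.061
  side px of stem top [[227.0, 254.0]]
M o [0.5934 0.0174] yaw -0.017 stem [0.5921 0.0176] len 0.102 phi 2.913 lev 0.211 sides 0.092 0.059
  side px of stem top [[240.0, 183.0]]
R o [ 0.587  -0.1973] yaw 0.055 stem [ 0.5865 -0.1967] len 0.105 phi 3.052 lev 0.145 sides 0.09 0.06
  side px of stem top [[257.0, 131.0]]
nut [0.695 0.129]
bolt [ 0.708 -0.119]
```

>>> {"method": "arm_command", "body": {"deltas": [[[-1.2,-0.7,0],[0,0,0],3.6],[[-2.4,-1.4,0],[0,0,0],3.6],[[-2.6,-1.5,0],[0,0,0],3.6],[[-2.6,-1.5,0],[0,0,0],3.6],[[-2.6,-1.5,0],[0,0,0],3.6],[[-2.6,-1.5,0],[0,0,0],3.6],[[-2.6,-1.5,0],[0,0,0],3.6],[[-2.6,-1.5,0],[0,0,0],3.6],[[-2.6,-1.6,0],[0,0,0],3.6],[[-2.6,-1.6,0],[0,0,0],3.6],[[-2.6,-1.6,0],[0,0,0],3.6],[[-2.6,-1.6,0],[0,0,0],3.6],[[-2.6,-1.6,0],[0,0,0],3.6],[[-2.6,-1.6,0],[0,0,0],3.6],[[-2.6,-1.6,0],[0,0,0],3.6],[[-2.4,-1.4,0],[0,0,0],3.6],[[-1.2,-0.7,0],[0,0,0],3.6],[[0,0,0],[0,0,0],3.6]], "newtons": 20}}

```text
clock: 2.4
position: [0.5052, 0.241, 0.4047]
tool_rot: [-3.141, 0.0, 2.839]
force: [0.3, 0.1, -0.1]
grip_width: 0.0359
finger_force: 0.0
```

```bash
cat >>h.py <<'E'
V={"L":((.577,.225),-.173),"M":((.593,.0175),-.017),"R":((.587,-.197),.055)}
from scipy.spatial.transform import Rotation as Ro
def st(k,lev=None,z=.240,r=.083):
    s=bot.observe();p=s["position"];R=Ro.from_euler("xyz",s["tool_rot"]);(x,y),w=V[k]
    print("t",round(s["clock"],2),"p",p.round(4),"rpy",s["tool_rot"].round(3),"F",s["force"].round(2),"Ftool",R.inv().apply(s["force"]).round(2),"w",round(s["grip_width"],4),"q7",s["qpos"].round(2))
    d=p[:2]-[x,y];print(k,"tcp lev",round(((np.pi+w-np.arctan2(d[1],d[0])+np.pi)%(2*np.pi))-np.pi,3),"r",np.hypot(*d).round(4))
    if lev is not None:
        f=np.pi+w-lev;T=np.array([x+r*np.cos(f),y+r*np.sin(f),z])
        print("to go cm",(R.inv().apply(T-p)*100).round(2),"rv",(R.inv()*Ro.from_euler("xyz",[np.pi,0,f])).as_rotvec().round(3))
E
python3 -c "
from h import *
st('L',.148)"
```

```text
t 2.4 p [0.5052 0.241  0.4047] rpy [-3.141  0.     2.839] F [ 0.31  0.08 -0.12] Ftool [-0.27  0.17  0.12] w 0.0359 q7 [-0.6   0.42  0.07  1.78 -0.03  0.95  0.75]
L tcp lev 0.046 r 0.0736
to go cm [ 0.97  0.78 16.47] rv [-0.     0.     0.018]
```

>>> {"method": "arm_command", "body": {"deltas": [[[0.5,0.4,1.0],[0,0,0.018],3.6],[[0.5,0.4,2.0],[0,0,0],3.6],[[0,0,2.5],[0,0,0],3.6],[[0,0,2.5],[0,0,0],3.6],[[0,0,2.0],[0,0,0],3.6],[[0,0,1.5],[0,0,0],3.6],[[0,0,0.5],[0,0,0],3.6],[[0,0,0],[0,0,0],3.6]]}}

```text
clock: 3.2
position: [0.4962, 0.2545, 0.284]
tool_rot: [-3.141, -0.001, 2.825]
force: [1.3, 0.6, 1.0]
grip_width: 0.0361
finger_force: 0.0
```

```bash
python3 -c "
from h import *
st('L',.148)
f=bot.grab_frame('side');cv2.imwrite('pics/s1.png',cv2.resize(f['frame'][170:350,150:350,::-1],(660,594)))"
```

```text
t 3.2 p [0.4962 0.2545 0.284 ] rpy [-3.141e+00 -1.000e-03  2.825e+00] F [1.25 0.65 1.  ] Ftool [-0.99  1.   -1.  ] w 0.0361 q7 [-0.62  0.58  0.05  1.88 -0.04  0.68  0.71]
L tcp lev 0.177 r 0.086
to go cm [-0.3  -0.25  4.4 ] rv [-0.001 -0.001  0.004]
```

View pics/s1.png

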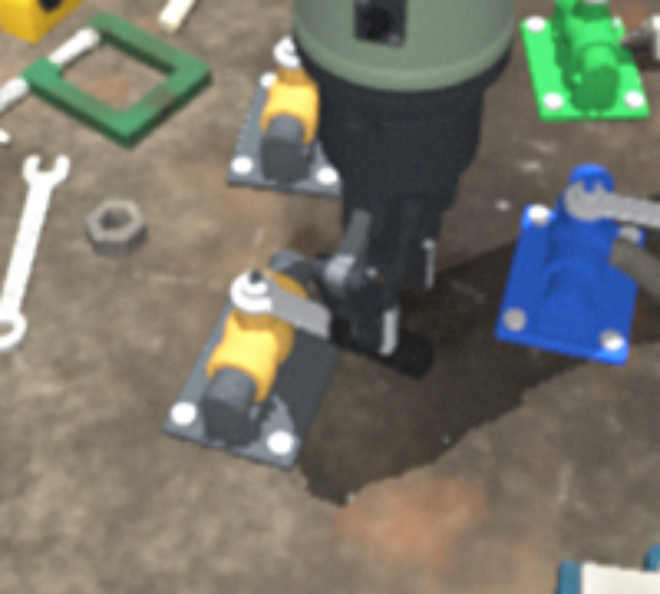

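The side view shows the fingers over the black sleeve at crop (385,340), one on each side. I'll go down from here.

>>> {"method": "arm_command", "body": {"deltas": [[[-0.3,-0.2,0.8],[0,0,0],3.6],[[0,0,1.0],[0,0,0],3.6],[[0,0,1.0],[0,0,0],3.6],[[0,0,1.0],[0,0,0],3.6],[[0,0,0.6],[0,0,0],3.6],[[0,0,0],[0,0,0],3.6]]}}

```text
clock: 3.85
position: [0.4991, 0.2506, 0.2396]
tool_rot: [-3.14, -0.001, 2.824]
force: [-0.5, -0.2, -0.1]
grip_width: 0.0357
finger_force: 0.0
```

```bash
python3 -c "
from h import *
st('L',.148)"
```

```text
t 3.85 p [0.4991 0.2506 0.2396] rpy [-3.140e+00 -1.000e-03  2.824e+00] F [-0.52 -0.23 -0.14] Ftool [ 0.42 -0.38  0.14] w 0.0357 q7 [-0.6   0.65  0.04  1.9  -0.05  0.59  0.72]
L tcp lev 0.145 r 0.082
to go cm [ 0.1   0.03 -0.04] rv [-0.001 -0.001  0.003]
```

>>> {"method": "arm_command", "body": {"deltas": [[[0,0.3,0],[0,0,0.036],3.6],[[0,0.415,0],[0,0,0.05],3.6],[[0,0.415,0],[0,0,0.05],3.6],[[0,0.415,0],[0,0,0.05],3.6],[[0,0.415,0],[0,0,0.05],3.6],[[0,0.415,0],[0,0,0.05],3.6],[[0,0.415,0],[0,0,0.05],3.6],[[0,0.415,0],[0,0,0.05],3.6],[[0,0.415,0],[0,0,0.05],3.6]]}}

```text
clock: 4.75
position: [0.5172, 0.2819, 0.2411]
tool_rot: [-3.141, 0.001, 2.384]
force: [-0.6, -5.2, 0.1]
grip_width: 0.0357
finger_force: 1.8
```

```bash
python3 -c "
from h import *
st('L',.65)"
```

```text
t 4.75 p [0.5172 0.2819 0.2411] rpy [-3.141e+00  1.000e-03  2.384e+00] F [-0.56 -5.25  0.15] Ftool [-3.2  -4.2  -0.15] w 0.0357 q7 [-0.72  0.69  0.17  1.82 -0.18  0.64  0.37]
L tcp lev 0.587 r 0.0825
to go cm [0.03 0.52 0.11] rv [-0.     0.001  0.065]
```

>>> {"method": "arm_command", "body": {"deltas": [[[0,0.415,0],[0,0,0.05],3.6],[[0,0.415,0],[0,0,0.05],3.6],[[0,0.415,0],[0,0,0.05],3.6]]}}

```text
clock: 5.05
position: [0.5261, 0.2905, 0.2411]
tool_rot: [-3.141, 0.0, 2.234]
force: [-0.8, -4.0, 0.2]
grip_width: 0.0361
finger_force: 1.8
```

>>> {"method": "arm_command", "body": {"deltas": [[[0,0.415,0],[0,0,0.05],3.6],[[0,0.415,0],[0,0,0.05],3.6]]}}

```text
clock: 5.25
position: [0.5327, 0.2955, 0.2411]
tool_rot: [-3.141, 0.0, 2.134]
force: [-1.4, -4.1, -0.4]
grip_width: 0.036
finger_force: 1.8
```

>>> {"method": "arm_command", "body": {"deltas": [[[0,0.415,0],[0,0,0.05],3.6],[[0,0.415,0],[0,0,0.05],3.6]]}}

```text
clock: 5.45
position: [0.5398, 0.2998, 0.241]
tool_rot: [-3.141, 0.0, 2.034]
force: [-1.8, -3.8, -0.5]
grip_width: 0.0363
finger_force: 1.8
```

>>> {"method": "arm_command", "body": {"deltas": [[[0,0.415,0],[0,0,0.05],3.6],[[0,0.415,0],[0,0,0.05],3.6]]}}

```text
clock: 5.65
position: [0.5472, 0.3034, 0.241]
tool_rot: [-3.141, 0.0, 1.934]
force: [-1.6, -3.5, 0.7]
grip_width: 0.0363
finger_force: 1.8
```

>>> {"method": "arm_command", "body": {"deltas": [[[0,0.415,0],[0,0,0.05],3.6],[[0,0.415,0],[0,0,0.05],3.6]]}}

```text
clock: 5.85
position: [0.555, 0.3062, 0.241]
tool_rot: [-3.141, 0.0, 1.834]
force: [-1.8, -3.5, -0.2]
grip_width: 0.0359
finger_force: 1.8
```

>>> {"method": "arm_command", "body": {"deltas": [[[0,0.415,0],[0,0,0.05],3.6],[[0,0.415,0],[0,0,0.05],3.6]]}}

```text
clock: 6.05
position: [0.563, 0.3082, 0.241]
tool_rot: [-3.141, 0.0, 1.734]
force: [-2.3, -4.1, 0.2]
grip_width: 0.0361
finger_force: 1.8
```

>>> {"method": "arm_command", "body": {"deltas": [[[0,0.415,0],[0,0,0.05],3.6],[[0,0.415,0],[0,0,0.05],3.6]]}}

```text
clock: 6.25
position: [0.5711, 0.3094, 0.241]
tool_rot: [-3.141, 0.0, 1.634]
force: [-4.0, -2.4, -0.1]
grip_width: 0.036
finger_force: 1.8
```

>>> {"method": "arm_command", "body": {"deltas": [[[0,0.415,0],[0,0,0.05],3.6],[[0,0.415,0],[0,0,0.05],3.6]]}}

```text
clock: 6.45
position: [0.5794, 0.3099, 0.2409]
tool_rot: [-3.141, 0.0, 1.534]
force: [-3.7, -2.6, -0.1]
grip_width: 0.0359
finger_force: 1.8
```

>>> {"method": "arm_command", "body": {"deltas": [[[0,0.415,0],[0,0,0.05],3.6],[[0,0.415,0],[0,0,0.05],3.6],[[0,0.415,0],[0,0,0.05],3.6],[[0,0.415,0],[0,0,0.05],3.6]]}}

```text
clock: 6.85
position: [0.5958, 0.3082, 0.2409]
tool_rot: [-3.141, 0.0, 1.334]
force: [-4.4, -2.3, -0.1]
grip_width: 0.0359
finger_force: 1.8
```

>>> {"method": "arm_command", "body": {"deltas": [[[0,0.415,0],[0,0,0.05],3.6],[[0,0.3,0],[0,0,0.036],3.6]]}}

```text
clock: 7.05
position: [0.6028, 0.3064, 0.2409]
tool_rot: [-3.141, 0.0, 1.249]
force: [-3.7, -1.0, 1.1]
grip_width: 0.0361
finger_force: 1.9
```

>>> {"method": "arm_command", "body": {"deltas": [[[0,0.3,0],[0,0,0.036],3.6],[[0,0.3,0],[0,0,0.036],3.6]]}}

```text
clock: 7.25
position: [0.6081, 0.3045, 0.2406]
tool_rot: [-3.14, 0.001, 1.178]
force: [-8.2, -1.6, 1.2]
grip_width: 0.0361
finger_force: 4.2
```

>>> {"method": "arm_command", "body": {"deltas": [[[0,0.25,0],[0,0,0.03],3.6],[[0,0,0],[0,0,0],3.6]]}}

```text
clock: 7.45
position: [0.6101, 0.3036, 0.2404]
tool_rot: [-3.139, 0.001, 1.148]
force: [-10.4, -2.1, 1.1]
grip_width: 0.0361
finger_force: 4.9
```

>>> {"method": "arm_command", "body": {"deltas": [[[0,-0.42,0],[0,0,-0.05],3.6],[[0,-0.42,0],[0,0,-0.05],3.6],[[0,-0.42,0],[0,0,-0.05],3.6],[[0,-0.42,0],[0,0,-0.05],3.6],[[0,-0.3,0],[0,0,-0.036],3.6],[[0,0,0],[0,0,0],3.6]]}}

```text
clock: 8.05
position: [0.5921, 0.3099, 0.241]
tool_rot: [3.141, -0.001, 1.386]
force: [-0.0, -0.6, 0.6]
grip_width: 0.0358
finger_force: 0.0
```

```bash
python3 -c "
from h import *
st('L',1.571)"
```

```text
t 8.05 p [0.5921 0.3099 0.241 ] rpy [ 3.141e+00 -1.000e-03  1.386e+00] F [-0.03 -0.62  0.59] Ftool [-0.61  0.08 -0.59] w 0.0358 q7 [-0.84  0.83  0.44  1.61 -0.45  0.8  -0.39]
L tcp lev 1.574 r 0.0862
to go cm [-0.32 -0.02  0.1 ] rv [ 0.    -0.001 -0.011]
```

>>> {"method": "arm_command", "body": {"deltas": [[[0,0,-0.8],[0,0,0],3.6],[[0,0,-1.8],[0,0,0],3.6],[[0,0,-2.4],[0,0,0],3.6],[[0,0,-2.0],[0,0,0],3.6],[[0,0,-1],[0,0,0],3.6],[[0,0,0],[0,0,0],3.6]]}}

```text
clock: 8.65
position: [0.5926, 0.3097, 0.3228]
tool_rot: [3.14, -0.002, 1.385]
force: [-0.3, 0.0, -0.6]
grip_width: 0.036
finger_force: 0.0
```

```bash
python3 -c "
from h import *
st('M',.211,.32)
f=bot.grab_frame('top');print([(round(d['p'],2),np.round(d['at'])) for d in bot.mark_of('valve_a_grip',f)])
for k,l in(('L',1.571),('M',.211),('R',.145)):
    (x,y),w=V[k];a=np.pi+w-l;print(k,proj(f,[x+.083*np.cos(a),y+.083*np.sin(a),.082]).round(0))"
```

```text
t 8.65 p [0.5926 0.3097 0.3228] rpy [ 3.140e+00 -2.000e-03  1.385e+00] F [-0.28  0.03 -0.58] Ftool [-0.02 -0.28  0.58] w 0.036 q7 [-0.87  0.74  0.49  1.57 -0.41  0.94 -0.43]
M tcp lev 1.552 r 0.2922
to go cm [-28.36  -2.86   0.22] rv [ 0.003 -0.    -1.528]
[]
L [[126. 168.]]
M [[251. 202.]]
R [[359. 204.]]
```

>>> {"method": "arm_command", "body": {"deltas": [[[-1.2,-0.1,0],[0,0,0],3.6],[[-2.4,-0.3,0],[0,0,0],3.6],[[-2.8,-0.3,0],[0,0,0],3.6],[[-2.8,-0.3,0],[0,0,0],3.6],[[-2.8,-0.3,0],[0,0,0],3.6],[[-2.8,-0.3,0],[0,0,0],3.6],[[-2.8,-0.3,0],[0,0,0],3.6],[[-2.8,-0.3,0],[0,0,0],3.6],[[-2.8,-0.3,0],[0,0,0],3.6],[[-2.8,-0.3,0],[0,0,0],3.6],[[-1.6,0,0],[0,0,0],3.6],[[-0.8,0,0],[0,0,0],3.6]]}}

```text
clock: 9.95
position: [0.512, 0.0341, 0.3205]
tool_rot: [-3.141, 0.0, 1.384]
force: [0.4, 0.1, 0.1]
grip_width: 0.0355
finger_force: 0.0
```

>>> {"method": "arm_command", "body": {"deltas": [[[0,0,0],[0,0,-0.08],3.6],[[0,0,0],[0,0,-0.13],3.6],[[0,0,0],[0,0,-0.13],3.6],[[0,0,0],[0,0,-0.13],3.6],[[0,0,0],[0,0,-0.13],3.6],[[0,0,0],[0,0,-0.13],3.6],[[0,0,0],[0,0,-0.13],3.6],[[0,0,0],[0,0,-0.13],3.6],[[0,0,0],[0,0,-0.13],3.6],[[0,0,0],[0,0,-0.13],3.6],[[0,0,0],[0,0,-0.13],3.6],[[0,0,0],[0,0,-0.1],3.6],[[0,0,0],[0,0,-0.05],3.6],[[0,0,0],[0,0,0],3.6]]}}

```text
clock: 11.35
position: [0.5126, 0.0361, 0.3204]
tool_rot: [3.141, -0.0, 2.917]
force: [-0.7, -0.6, -1.0]
grip_width: 0.0363
finger_force: 0.0
```

```bash
python3 -c "
from h import *
st('M',.211)"
```

```text
t 11.35 p [0.5126 0.0361 0.3204] rpy [ 3.141 -0.     2.917] F [-0.74 -0.64 -0.99] Ftool [ 0.58 -0.78  0.99] w 0.0363 q7 [-0.25  0.46  0.08  1.97 -0.06  0.71  1.21]
M tcp lev 0.21 r 0.0825
to go cm [0.04 0.01 8.04] rv [ 0.    -0.     0.004]
```

>>> {"method": "arm_command", "body": {"deltas": [[[0,0,0.8],[0,0,0],3.6],[[0,0,1.6],[0,0,0],3.6],[[0,0,1.6],[0,0,0],3.6],[[0,0,1.0],[0,0,0],3.6],[[0,0,1.0],[0,0,0],3.6],[[0,0,1.0],[0,0,0],3.6],[[0,0,0.9],[0,0,0],3.6],[[0,0,0],[0,0,0],3.6]]}}

```text
clock: 12.15
position: [0.5122, 0.0356, 0.2406]
tool_rot: [-3.141, -0.001, 2.916]
force: [-1.1, 0.2, -0.5]
grip_width: 0.0361
finger_force: 0.0
```

>>> {"method": "arm_command", "body": {"deltas": [[[0,0.3,0],[0,0,0.036],3.6],[[0,0.415,0],[0,0,0.05],3.6],[[0,0.415,0],[0,0,0.05],3.6],[[0,0.415,0],[0,0,0.05],3.6],[[0,0.415,0],[0,0,0.05],3.6]]}}

```text
clock: 12.65
position: [0.5188, 0.0541, 0.2421]
tool_rot: [3.141, 0.001, 2.677]
force: [1.9, -1.0, -0.9]
grip_width: 0.0358
finger_force: 0.6
```

>>> {"method": "arm_command", "body": {"deltas": [[[0,0.415,0],[0,0,0.05],3.6],[[0,0.415,0],[0,0,0.05],3.6],[[0,0.415,0],[0,0,0.05],3.6],[[0,0.415,0],[0,0,0.05],3.6],[[0,0.415,0],[0,0,0.05],3.6],[[0,0.415,0],[0,0,0.05],3.6]]}}

```text
clock: 13.25
position: [0.5325, 0.0748, 0.2421]
tool_rot: [3.141, 0.0, 2.377]
force: [-0.0, -2.1, -0.4]
grip_width: 0.0357
finger_force: 0.6
```

>>> {"method": "arm_command", "body": {"deltas": [[[0,0.415,0],[0,0,0.05],3.6],[[0,0.415,0],[0,0,0.05],3.6],[[0,0.25,0],[0,0,0.03],3.6]]}}

```text
clock: 13.55
position: [0.5403, 0.0824, 0.242]
tool_rot: [3.141, 0.0, 2.248]
force: [-0.2, -1.8, -0.1]
grip_width: 0.0361
finger_force: 0.6
```

>>> {"method": "arm_command", "body": {"deltas": [[[0,0.415,0],[0,0,0.05],3.6],[[0,0.415,0],[0,0,0.05],3.6],[[0,0.25,0],[0,0,0.03],3.6]]}}

```text
clock: 13.85
position: [0.5489, 0.0888, 0.2419]
tool_rot: [3.141, 0.0, 2.118]
force: [-0.9, -1.6, -0.3]
grip_width: 0.0361
finger_force: 0.6
```

>>> {"method": "arm_command", "body": {"deltas": [[[0,0.415,0],[0,0,0.05],3.6],[[0,0.415,0],[0,0,0.05],3.6],[[0,0.25,0],[0,0,0.03],3.6]]}}

```text
clock: 14.15
position: [0.5584, 0.094, 0.2418]
tool_rot: [3.142, 0.0, 1.988]
force: [-1.5, -0.6, -0.1]
grip_width: 0.036
finger_force: 0.6
```

>>> {"method": "arm_command", "body": {"deltas": [[[0,0.415,0],[0,0,0.05],3.6],[[0,0.415,0],[0,0,0.05],3.6],[[0,0.25,0],[0,0,0.03],3.6]]}}

```text
clock: 14.45
position: [0.5684, 0.098, 0.2417]
tool_rot: [-3.142, 0.0, 1.858]
force: [-0.6, -0.9, 0.7]
grip_width: 0.0361
finger_force: 0.6
```

>>> {"method": "arm_command", "body": {"deltas": [[[0,0.415,0],[0,0,0.05],3.6],[[0,0.415,0],[0,0,0.05],3.6],[[0,0.25,0],[0,0,0.03],3.6]]}}

```text
clock: 14.75
position: [0.5788, 0.1006, 0.2417]
tool_rot: [-3.141, 0.0, 1.728]
force: [-0.7, -0.3, 0.8]
grip_width: 0.036
finger_force: 0.6
```

>>> {"method": "arm_command", "body": {"deltas": [[[0,0.415,0],[0,0,0.05],3.6],[[0,0.415,0],[0,0,0.05],3.6],[[0,0.415,0],[0,0,0.05],3.6],[[0,0.25,0],[0,0,0.03],3.6]]}}

```text
clock: 15.15
position: [0.5937, 0.102, 0.2417]
tool_rot: [-3.141, 0.0, 1.548]
force: [-0.9, -0.7, -0.2]
grip_width: 0.0357
finger_force: 0.6
```

>>> {"method": "arm_command", "body": {"deltas": [[[0,0.415,0],[0,0,0.05],3.6],[[0,0.415,0],[0,0,0.05],3.6],[[0,0.415,0],[0,0,0.05],3.6]]}}

```text
clock: 15.45
position: [0.6059, 0.101, 0.2416]
tool_rot: [-3.141, 0.0, 1.398]
force: [-3.7, -1.6, 0.4]
grip_width: 0.0358
finger_force: 1.7
```

>>> {"method": "arm_command", "body": {"deltas": [[[0,0.3,0],[0,0,0.036],3.6],[[0,0.2,0],[0,0,0.024],3.6],[[0,0,0],[0,0,0],3.6]]}}

```text
clock: 15.75
position: [0.6104, 0.1001, 0.2413]
tool_rot: [-3.14, 0.001, 1.339]
force: [-6.8, -0.1, 1.7]
grip_width: 0.0358
finger_force: 3.3
```

>>> {"method": "arm_command", "body": {"deltas": [[[0,-0.42,0],[0,0,-0.05],3.6],[[0,-0.42,0],[0,0,-0.05],3.6],[[0,-0.42,0],[0,0,-0.05],3.6],[[0,-0.42,0],[0,0,-0.05],3.6],[[0,0,0],[0,0,0],3.6]]}}

```text
clock: 16.25
position: [0.5942, 0.1028, 0.2419]
tool_rot: [3.141, -0.0, 1.541]
force: [0.0, -0.5, 0.1]
grip_width: 0.036
finger_force: 0.0
```

```bash
python3 -c "
from h import *
st('M',1.571)"
```

```text
t 16.25 p [0.5942 0.1028 0.2419] rpy [ 3.141 -0.     1.541] F [ 0.04 -0.51  0.11] Ftool [-0.5   0.06 -0.11] w 0.036 q7 [-0.57  0.75  0.45  1.79 -0.48  0.7   0.12]
M tcp lev 1.567 r 0.0853
to go cm [-0.23  0.03  0.19] rv [ 0.    -0.    -0.013]
```

Lever M is light and sound, and now stands at its open stop. I'll lift and compute the way to R.

>>> {"method": "arm_command", "body": {"deltas": [[[0,0,-0.8],[0,0,0],3.6],[[0,0,-1.8],[0,0,0],3.6],[[0,0,-2.4],[0,0,0],3.6],[[0,0,-2.0],[0,0,0],3.6],[[0,0,-1],[0,0,0],3.6],[[0,0,0],[0,0,0],3.6]]}}

```text
clock: 16.85
position: [0.5947, 0.1028, 0.323]
tool_rot: [3.14, -0.001, 1.539]
force: [-0.4, -0.3, -0.3]
grip_width: 0.0361
finger_force: 0.0
```

```bash
python3 -c "
from h import *
st('R',.145,.32)"
```

```text
t 16.85 p [0.5947 0.1028 0.323 ] rpy [ 3.140e+00 -1.000e-03  1.539e+00] F [-0.4  -0.31 -0.33] Ftool [-0.33 -0.39  0.33] w 0.0361 q7 [-0.62  0.65  0.53  1.75 -0.41  0.85  0.06]
R tcp lev 1.651 r 0.2999
to go cm [-29.51  -8.11   0.26] rv [ 2.000e-03  1.000e-03 -1.512e+00]
```

>>> {"method": "arm_command", "body": {"deltas": [[[-1.2,-0.3,0],[0,0,0],3.6],[[-2.4,-0.7,0],[0,0,0],3.6],[[-2.8,-0.8,0],[0,0,0],3.6],[[-2.8,-0.8,0],[0,0,0],3.6],[[-2.8,-0.8,0],[0,0,0],3.6],[[-2.8,-0.8,0],[0,0,0],3.6],[[-2.8,-0.8,0],[0,0,0],3.6],[[-2.8,-0.8,0],[0,0,0],3.6],[[-2.8,-0.8,0],[0,0,0],3.6],[[-2.8,-0.8,0],[0,0,0],3.6],[[-2.1,-0.4,0],[0,0,0],3.6],[[-1.4,-0.3,0],[0,0,0],3.6]]}}

```text
clock: 18.05
position: [0.5029, -0.1917, 0.321]
tool_rot: [-3.14, 0.0, 1.537]
force: [0.9, 0.5, -0.6]
grip_width: 0.036
finger_force: 0.0
```

>>> {"method": "arm_command", "body": {"deltas": [[[0,0,0],[0,0,-0.08],3.6],[[0,0,0],[0,0,-0.13],3.6],[[0,0,0],[0,0,-0.13],3.6],[[0,0,0],[0,0,-0.13],3.6],[[0,0,0],[0,0,-0.13],3.6],[[0,0,0],[0,0,-0.13],3.6],[[0,0,0],[0,0,-0.13],3.6],[[0,0,0],[0,0,-0.13],3.6],[[0,0,0],[0,0,-0.13],3.6],[[0,0,0],[0,0,-0.13],3.6],[[0,0,0],[0,0,-0.13],3.6],[[0,0,0],[0,0,-0.08],3.6],[[0,0,0],[0,0,-0.05],3.6],[[0,0,0],[0,0,0],3.6]]}}

```text
clock: 19.45
position: [0.5039, -0.1897, 0.3211]
tool_rot: [3.141, -0.001, 3.051]
force: [0.5, 0.8, 0.6]
grip_width: 0.0359
finger_force: 0.0
```

```bash
python3 -c "
from h import *
st('R',.145)"
```

```text
t 19.45 p [ 0.5039 -0.1897  0.3211] rpy [ 3.141e+00 -1.000e-03  3.051e+00] F [0.48 0.77 0.61] Ftool [-0.41  0.81 -0.61] w 0.0359 q7 [ 0.18  0.5   0.1   1.91 -0.07  0.74  1.8 ]
R tcp lev 0.142 r 0.0835
to go cm [-0.05  0.02  8.11] rv [ 0.    -0.001 -0.001]
```

>>> {"method": "arm_command", "body": {"deltas": [[[0,0,0.8],[0,0,0],3.6],[[0,0,1.6],[0,0,0],3.6],[[0,0,1.6],[0,0,0],3.6],[[0,0,1.0],[0,0,0],3.6],[[0,0,1.0],[0,0,0],3.6],[[0,0,1.0],[0,0,0],3.6],[[0,0,1.0],[0,0,0],3.6],[[0,0,0],[0,0,0],3.6]]}}

```text
clock: 20.25
position: [0.5039, -0.1895, 0.2405]
tool_rot: [3.141, -0.002, 3.05]
force: [0.0, -0.3, -0.1]
grip_width: 0.0361
finger_force: 0.0
```

>>> {"method": "arm_command", "body": {"deltas": [[[0,0.3,0],[0,0,0.036],3.6],[[0,0.415,0],[0,0,0.05],3.6],[[0,0.415,0],[0,0,0.05],3.6],[[0,0.415,0],[0,0,0.05],3.6],[[0,0.415,0],[0,0,0.05],3.6]]}}

```text
clock: 20.75
position: [0.508, -0.1706, 0.2421]
tool_rot: [-3.141, 0.001, 2.811]
force: [0.5, -2.6, -0.8]
grip_width: 0.0358
finger_force: 1.1
```

>>> {"method": "arm_command", "body": {"deltas": [[[0,0.415,0],[0,0,0.05],3.6],[[0,0.415,0],[0,0,0.05],3.6],[[0,0.415,0],[0,0,0.05],3.6],[[0,0.415,0],[0,0,0.05],3.6],[[0,0.415,0],[0,0,0.05],3.6],[[0,0.415,0],[0,0,0.05],3.6]]}}

```text
clock: 21.35
position: [0.5189, -0.1483, 0.2422]
tool_rot: [3.141, 0.001, 2.511]
force: [0.3, -2.4, -0.2]
grip_width: 0.0362
finger_force: 1.0
```

>>> {"method": "arm_command", "body": {"deltas": [[[0,0.415,0],[0,0,0.05],3.6],[[0,0.415,0],[0,0,0.05],3.6]]}}

```text
clock: 21.55
position: [0.5239, -0.1417, 0.2422]
tool_rot: [3.141, 0.001, 2.411]
force: [-0.2, -3.0, 0.2]
grip_width: 0.036
finger_force: 1.0
```

>>> {"method": "arm_command", "body": {"deltas": [[[0,0.415,0],[0,0,0.05],3.6],[[0,0.415,0],[0,0,0.05],3.6]]}}

```text
clock: 21.75
position: [0.5296, -0.1357, 0.2421]
tool_rot: [3.141, 0.001, 2.311]
force: [-0.6, -3.4, -0.8]
grip_width: 0.036
finger_force: 1.6
```

>>> {"method": "arm_command", "body": {"deltas": [[[0,0.3,0],[0,0,0.036],3.6],[[0,0,0],[0,0,0],3.6]]}}

```text
clock: 21.95
position: [0.5317, -0.1337, 0.242]
tool_rot: [-3.141, 0.001, 2.277]
force: [-1.2, -6.1, 1.0]
grip_width: 0.0358
finger_force: 2.5
```

```bash
python3 -c "
from h import *
st('R')"
```

```text
t 21.95 p [ 0.5317 -0.1337  0.242 ] rpy [-3.141e+00  1.000e-03  2.277e+00] F [-1.2  -6.06  1.04] Ftool [-3.84 -4.84 -1.03] w 0.0358 q7 [-0.08  0.66  0.3   1.94 -0.33  0.59  1.15]
R tcp lev 0.908 r 0.084
```

>>> {"method": "arm_command", "body": {"deltas": [[[0,0.3,0],[0,0,0.036],3.6],[[0,0,0],[0,0,0],3.6]]}}

```text
clock: 22.15
position: [0.5338, -0.1322, 0.242]
tool_rot: [-3.141, 0.001, 2.24]
force: [-2.9, -6.8, -0.3]
grip_width: 0.0361
finger_force: 3.6
```

```bash
python3 -c "
from h import *
st('R')"
```

```text
t 22.15 p [ 0.5338 -0.1322  0.242 ] rpy [-3.141e+00  1.000e-03  2.240e+00] F [-2.87 -6.78 -0.34] Ftool [-3.53 -6.45  0.35] w 0.0361 q7 [-0.09  0.66  0.31  1.93 -0.34  0.6   1.12]
R tcp lev 0.938 r 0.0839
```

R jams at about 0.75 rad: 7 N with a springy rise, against about 2.5 N of drag before. All three levers now stand open as far as they freely go, so I'll swing R back to shut.

>>> {"method": "arm_command", "body": {"deltas": [[[-0.01,-0.415,0],[0,0,-0.05],3.6],[[-0.01,-0.415,0],[0,0,-0.05],3.6],[[-0.01,-0.415,0],[0,0,-0.05],3.6],[[0,0,0],[0,0,0],3.6],[[0,0,0],[0,0,0],3.6],[[0,0,0],[0,0,0],3.6]]}}

```text
clock: 22.75
position: [0.5249, -0.1397, 0.2418]
tool_rot: [3.141, 0.0, 2.391]
force: [0.4, 0.4, -0.1]
grip_width: 0.0362
finger_force: 0.0
```

```bash
python3 -c "
from h import *
st('R')
f=bot.grab_frame('side');cv2.imwrite('pics/s2.png',cv2.resize(f['frame'][90:290,180:380,::-1],(600,600)))
for l in(.6,.75,.9):
    (x,y),w=V['R'];a=np.pi+w-l;print(l,[((proj(f,[x+r*np.cos(a),y+r*np.sin(a),.085])[0]-[180,90])*3).round(0) for r in(.0,.045,.108)])"
```

```text
t 22.75 p [ 0.5249 -0.1397  0.2418] rpy [3.141 0.    2.391] F [ 0.43  0.37 -0.11] Ftool [-0.06  0.57  0.11] w 0.0362 q7 [-0.04  0.65  0.27  1.95 -0.29  0.58  1.24]
R tcp lev 0.801 r 0.0845
0.6 [array([229., 129.]), array([269., 147.]), array([328., 175.])]
0.75 [array([229., 129.]), array([264., 151.]), array([315., 183.])]
0.9 [array([229., 129.]), array([258., 153.]), array([300., 189.])]
```

View pics/s2.png

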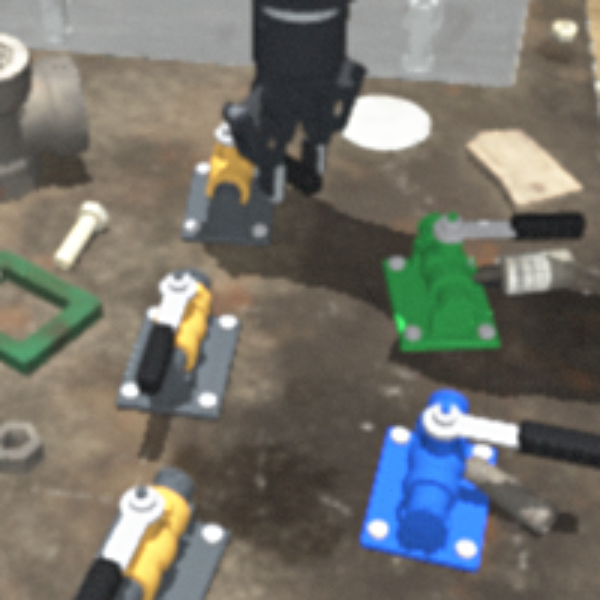

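The side crop shows M at (165,330) and L at (115,550) open over their pipes. R's sleeve end is at about (312,187), which fits 0.75–0.8 rad. Now I'll return R.

>>> {"method": "arm_command", "body": {"deltas": [[[-0.01,-0.3,0],[0,0,-0.036],3.6],[[-0.01,-0.415,0],[0,0,-0.05],3.6],[[-0.01,-0.415,0],[0,0,-0.05],3.6],[[-0.01,-0.415,0],[0,0,-0.05],3.6],[[-0.01,-0.415,0],[0,0,-0.05],3.6],[[-0.01,-0.415,0],[0,0,-0.05],3.6],[[-0.01,-0.415,0],[0,0,-0.05],3.6]]}}

```text
clock: 23.5
position: [0.5097, -0.1628, 0.2417]
tool_rot: [3.141, 0.0, 2.73]
force: [0.2, 2.1, -0.7]
grip_width: 0.0357
finger_force: 1.1
```

>>> {"method": "arm_command", "body": {"deltas": [[[-0.01,-0.415,0],[0,0,-0.05],3.6],[[-0.01,-0.415,0],[0,0,-0.05],3.6],[[-0.01,-0.415,0],[0,0,-0.05],3.6],[[-0.01,-0.415,0],[0,0,-0.05],3.6],[[-0.01,-0.415,0],[0,0,-0.05],3.6],[[-0.01,-0.415,0],[0,0,-0.05],3.6],[[-0.01,-0.415,0],[0,0,-0.05],3.6],[[-0.01,-0.415,0],[0,0,-0.05],3.6]]}}

```text
clock: 24.3
position: [0.5027, -0.1951, 0.2417]
tool_rot: [3.141, 0.0, 3.13]
force: [0.9, 1.8, -0.4]
grip_width: 0.0361
finger_force: 1.1
```

>>> {"method": "arm_command", "body": {"deltas": [[[-0.01,-0.415,0],[0,0,-0.05],3.6],[[-0.01,-0.415,0],[0,0,-0.05],3.6],[[-0.01,-0.415,0],[0,0,-0.05],3.6]]}}

```text
clock: 24.6
position: [0.5034, -0.2075, 0.2417]
tool_rot: [3.141, 0.0, -3.004]
force: [1.5, 1.9, -0.1]
grip_width: 0.0358
finger_force: 1.1
```

>>> {"method": "arm_command", "body": {"deltas": [[[-0.01,-0.3,0],[0,0,-0.036],3.6],[[-0.01,-0.3,0],[0,0,-0.036],3.6],[[0,0,0],[0,0,0],3.6]]}}

```text
clock: 24.9
position: [0.5045, -0.2135, 0.2416]
tool_rot: [3.141, 0.0, -2.933]
force: [0.4, 3.4, -0.0]
grip_width: 0.0364
finger_force: 1.8
```

>>> {"method": "arm_command", "body": {"deltas": [[[-0.01,-0.3,0],[0,0,-0.036],3.6],[[0,-0.2,0],[0,0,-0.024],3.6],[[0,0,0],[0,0,0],3.6]]}}

```text
clock: 25.2
position: [0.5056, -0.2177, 0.2415]
tool_rot: [3.14, -0.0, -2.874]
force: [-0.7, 6.9, -0.3]
grip_width: 0.0361
finger_force: 3.6
```

R is against its shut stop: force rises to 7 N at the computed 0 rad. Next I'll back off to centre and lift.

>>> {"method": "arm_command", "body": {"deltas": [[[-0.01,0.415,0],[0,0,0.05],3.6],[[-0.01,0.415,0],[0,0,0.05],3.6],[[-0.01,0.415,0],[0,0,0.05],3.6],[[0,0.35,0],[0,0,0.04],3.6],[[0,0,0],[0,0,0],3.6]]}}

```text
clock: 25.7
position: [0.5028, -0.2022, 0.2417]
tool_rot: [-3.142, -0.0, -3.065]
force: [0.4, -0.6, 0.8]
grip_width: 0.0358
finger_force: 0.0
```

>>> {"method": "arm_command", "body": {"deltas": [[[0,0,-0.8],[0,0,0],3.6],[[0,0,-1.8],[0,0,0],3.6],[[0,0,-2.5],[0,0,0],3.6],[[0,0,-3.0],[0,0,0],3.6],[[0,0,-3.0],[0,0,0],3.6],[[0,0,-3.0],[0,0,0],3.6],[[2.5,0,0],[0,0,0],3.6],[[3,0,0],[0,0,0],3.6],[[3,0,0],[0,0,0],3.6],[[1.5,0,0],[0,0,0],3.6],[[0,0,0],[0,0,0],3.6]]}}

```text
clock: 26.8
position: [0.4017, -0.2112, 0.3834]
tool_rot: [-3.141, 0.0, -3.065]
force: [0.3, 0.6, 0.4]
grip_width: 0.0361
finger_force: 0.0
```

```bash
python3 -c "
from h import *
st('R')
f=bot.grab_frame('top');cv2.imwrite('pics/t2.png',cv2.resize(f['frame'][90:330,110:410,::-1],(750,600),interpolation=cv2.INTER_CUBIC))
for k,l in(('L',1.571),('M',1.571),('R',0)):
    (x,y),w=V[k];a=np.pi+w-l;print(k,[((proj(f,[x+r*np.cos(a),y+r*np.sin(a),.085])[0]-[110,90])*2.5).round(0) for r in(.0,.108)])"
```

```text
t 26.8 p [ 0.4017 -0.2112  0.3834] rpy [-3.141  0.    -3.065] F [0.28 0.65 0.42] Ftool [-0.32  0.62 -0.42] w 0.0361 q7 [ 0.3   0.28  0.06  2.06 -0.02  0.8   2.03]
R tcp lev -0.021 r 0.1859
L [array([132., 209.]), array([ 11., 190.])]
M [array([373., 186.]), array([248., 186.])]
R [array([626., 189.]), array([640., 315.])]
```

View pics/t2.png

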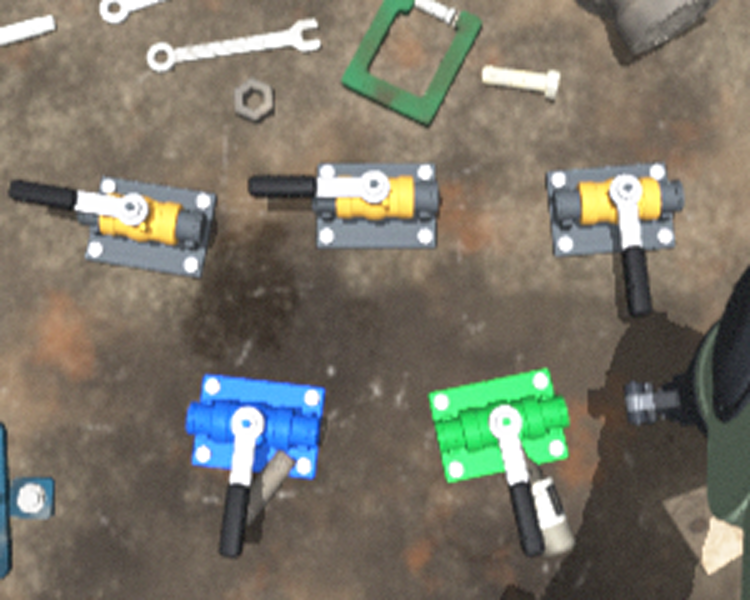

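The levers end at (11,188), (250,186) and (640,312), matching the predicted open, open and shut positions. The nut and bolt haven't moved, so I'll hand the job in.

```bash
python3 -c "
from workcell import bot
print(bot.job_done())"
```

```text
the job is handed in; nothing more can be done
None
```

I've handed the job in: the left (heavier) and middle valves are fully open, and the right one, which bound at about 0.75 rad, is back fully shut; the most force I read at the tool was about 11 N, the final picture shows the nut and bolt unmoved, and no verdict came back.

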